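# Index a photo turntable to its next stop

## Robot

A 6-joint arm with a two-finger parallel gripper is mounted at the origin on the work surface. World frame = base frame: x ahead of the robot, y to its left, z up, the work surface at z = 0. Lengths are in mm, angles in degrees, forces in N, time in s.
With the tool pointing down it reaches from about 300 to 850 mm from the base axis. Payload 4.2 kg.
Tool frame: the origin (TCP) lies midway between the tips of the shut fingers; the grasp point (between the pads) lies env.grip_depth behind it (env.grip_depth is the distance from the TCP to the grasp point, in mm); z points along the fingers, y is the direction in which the jaws open and shut (so a half turn about z gives the same grasp; the last joint's range is limited). The gripper opens to 91 mm and grips with 3 to 60 N. Pads are 32 mm wide; open, the fingers measure 118 mm over their backs; the gripper's body (76 mm by 178 mm) begins 60 mm behind the grasp point.
Start: joints at [-77.578, 18.312, 89.639, -0, 72.044, -1.146], TCP at [134.893, -558.97, 213.976] pointing down, gripper open.
Joint ranges: [-177.97, 177.97], [-48.28, 115.42], [12.27, 149.76], [-77.06, 257.06], [2.81, 150.46], [-146.56, 146.56]. Speed limits (degrees/s): [147.25, 147.25, 180, 180, 180, 180].

## Interface

Orientations are given as [roll, pitch, yaw] about the fixed x, y, z axes, in that order (R = Rz(yaw) Ry(pitch) Rx(roll)).
In Python, from workcell import env, cams, spotter gives the robot as it stands.
- The arm moves only by the tool apply_moves, never from a script. Its argument "plan" is a list of rows, each an object with "jaw": the closure, from 0 (fully open) to 1 (shut); "delta_pos": the shift along the tool's x, y, z in mm, a list of three; "spin": the turn about the tool's z in rad. In form: [{"jaw": jaw, "delta_pos": [dx, dy, dz], "spin": spin}, ...]. A call has exactly 8 rows; each row is the pose to reach, as a shift and turn from the pose measured when the call began, along the tool's axes at that moment; what a row does not reach only later rows make up. A row lasts 1/8 s, in which the tool goes at most 62.5 mm and 10.7 degrees, less where a joint would pass 70% of its speed; a pose out of reach is approached as far as the arm can. A call with a gripper value outside its range is refused whole. The fingers move at their own pace and stop on an object; "squeeze" is the grip in N (left out, the last holds). Time passes only in rows, so rows that repeat a pose let the fingers close, or fill a call up. It gives the time, the measured TCP pose, the force and the opening at its end, in the units of the state.
- env.state(): the state, without advancing time (a new reading comes with each control period).
- cams.grab_frame(name): name is "scene" or "top" or "wrist"; returns the picture (420x560x3 uint8, red, green, blue); there is no depth.
- cams.calibration(name): a dict with "camera_matrix" (3x3 intrinsics, pixels), "rvec" (rotation vector, rad) and "tvec" (3), from world to camera coordinates, as OpenCV has them. Camera axes: x right, y down, z forward; pixel columns grow to the right and rows downward; lengths in mm; the calibration is good to about 2 mm. A picture is of the moment at which its call begins: read the wrist's pose just before it. calibration takes no time and is no camera call; for the wrist camera it gives the pose at the moment of the call.
- env.job_done(): hands the job in, once; it reports no verdict.
Trained networks look in the newest picture that a camera, given by its name, has taken for a name from the list of things; names that differ only in an ending like _2 or _b are one class to them, and where a whole thing is asked for, a point or a joint stands for the part that bears it (a point fixed in the world has none). Each returns a list of dicts, best first, with "confidence" (0 to 1); they miss things now and then, are a little off and sometimes report something else, mostly with a low value. They report only what shows in the picture. A call takes as long as a camera call. They do not tell look-alikes from the thing itself.
- spotter.masks_of(camera, target): "region" (420x560 bool, what is visible of it) and "extent" ([left, top, right, bottom] in pixels, round what is visible of it).
The state is a dict: "time_s": time; "qpos": joint angles; "qvel": joint speeds; "effort": joint torques, N m; "ee_pos": TCP position; "ee_rot": TCP orientation; "force": force on the tool from outside, world axes, zero at the start; "torque": the same for the moment, N m; "gripper_width": finger opening in mm.
Only numpy, scipy, OpenCV 4.12 (cv2) and the standard library are available. Lean on these libraries where they do the work, as an engineer would, in place of code of your own. Each camera call takes 0.05 s, during which the arm holds its last target.

## Task

The jug is being photographed from all sides on the small indexing turntable. Bring the turntable on by one stop, anticlockwise seen from above: pull the ring up to draw the spring pin out of its notch, swing the table round, and let the ring go so that the pin springs fully home in the very next notch. Never force the pin, either down onto the index plate or sideways against a notch, leave the jug standing upright in the middle of the platter, and leave the other things on the bench alone.

Things in the scene. Friction and masses are not known exactly. Their poses are not given: they have to be found in the camera images.
- base: Fixed base of the turntable: grey three-footed casting with a flat steel index plate, 258 mm across, 12 mm thick, upper face 28 mm above the bench. Its rim has 12 radial notches 30 degrees apart, 9.6 mm wide, open outward, cut through. Origin: on the turntable's axis at bench height; z up; x points along the notch that holds the pin at the start
- turntable (a joint): Angle of the platter on the base about the upright axis, rad, growing anticlockwise seen from above: about 0 at the start (pin in its notch, 0.8 mm of play each way at the pin); the next notch anticlockwise is at 0.524. A damped bearing: it turns with a drag of about 3 N at the ring, 5 to 6 N with the pin riding on the plate, and stays where it is left
- platter_mid (a point): Centre of the platter's upper face, on the axis, 46 mm above the bench. The platter is an aluminium disc, 200 mm across; its x points at the plunger. There a bracket, 34 mm wide, 10 mm thick, its top 44 mm above the bench, sticks out over the index plate to 150 mm from the axis and carries the upright plunger 118 mm from the axis
- plunger (a joint): How far the spring plunger (eye, ring and pin together) is pulled up, m: 0 fully home in a notch, about 0.010 when the pin's end rides on top of the index plate, 0.014 at its stop. The spring pulls down with 6 N at 0, 9 N at 0.010, 10 N at 0.014. Its steel housing on the bracket (27 mm hexagon, 20 mm round above) ends 62 mm above the bench
- index_pin: The 8 mm steel pin of the plunger, flat-ended with a rounded edge, under the bracket; when home it reaches 10 mm below the index plate's upper face. Origin: on the pin's axis, 118 mm from the turntable's axis, at bench height when home. More than 25 N between it and the notched base, from whatever side, is forcing it
- pull_ring: Upright black pull ring, 40 mm outer diameter, round bar 8 mm thick. Origin: its centre, 91.5 mm above the bench when home; x lies in the ring's plane, y square to it. Ring and plunger twist freely about the pin's axis: at the start x points outward from the turntable's axis, to within 30 degrees. Pinch its upper half across the 8 mm bar (along y) or the ring across its 40 mm (along x)
- jug: White glazed jug with a small handle, 88 mm tall, 66 mm across the belly (handle to 44 mm from its axis), standing loose on the platter; origin at the centre of its foot
- loupe: Black loupe, a 48 mm wide, 52 mm tall cylinder with a waist, standing on the bench; origin at the centre of its underside
- film_can: Grey film can, 34 mm wide, 55 mm tall, standing on the bench; origin at the centre of its underside
- lens: Black enlarging lens with a metal band, 58 mm wide, 44 mm tall, standing on the bench; origin at the centre of its underside
- dust_brush: Dusting brush lying on the bench; origin under its middle
- eye_top (a point): Middle of the top of the plunger's oblong steel eye (26 mm wide along the ring's y, 8 mm along its x), on the pin's axis, 86 mm above the bench when home. The ring hangs in the eye with a few mm of free play each way along the ring's y, so the table lags behind a ring that is dragged sideways and its place does not follow from that of the fingers
There are look-alikes about, which are no part of the job. There is more than one size of the jug; the job needs the middle-sized.

How it is judged (in metres and radians):
On the way:
1. with the pin drawn out, the table is turned anticlockwise off its old notch (value of joint plunger above 0.008 m and value of joint turntable above 0.06 rad), for 0.1 s.
At the end, for the whole second after the job is handed in: The turntable rests one notch (30 degrees, within 1 degree) anticlockwise of where it began, the pin is home in that notch to within 2 mm, and the jug stands still and upright on the platter within 30 mm of its centre (value of joint turntable between 0.506 and 0.541 rad and value of joint plunger below 0.002 m and velocity of joint turntable between -0.02 and 0.02 rad/s and angle between jug's own z axis and vertical below 0.1 rad and distance between jug and platter_mid below 0.03 m and linear speed of jug below 0.02 m/s); the robot touches nothing.
It fails at once if the pin is forced, down onto the index plate or sideways against a notch (more than 25 N between the pin and the notched base) (contact force between index_pin and base above 25 N).
It fails at once if the jug is tipped (angle between jug's own z axis and vertical above 0.35 rad).
It fails at once if a bystander on the bench is moved (distance of any of loupe, film_can, lens, dust_brush from where it was at the start of the episode above 0.02 m).
It also fails if it takes over 54 s, if anything falls off the work surface, if the arm or the gripper's body presses on something with over 40 N, if the wrist force passes 120 N, or if a joint passes its speed limit or range.

## Working session

There is one attempt and no reset: what is moved stays moved. The work goes in short steps, Python scripts to look and compute and a tool call to move; the robot and the scene stay as the last step left them, time stands still between calls to the robot, and variables do not carry over. Pictures are saved under pics/ and viewed, and the job is handed in when it is done.

Besides the shell and the picture viewer there is one more tool, called after "Request:" by a JSON object that holds its "name" and its "arguments", one argument or row to a line. apply_moves: Moves the arm, as the interface text tells. Its arguments: {"type":"object","properties":{"plan":{"type":"array"},"squeeze":{"type":"number"}},"required":["plan"]}

```bash
ls; mkdir -p pics; python3 - <<'E'
from workcell import env,cams,spotter
import cv2
print(env.state()); print(env.grip_depth)
for n in ["scene","top","wrist"]:
    f=cams.grab_frame(n); cv2.imwrite(f"pics/{n}0.png",cv2.cvtColor(f,cv2.COLOR_RGB2BGR))
    c=cams.calibration(n); print(n,c)
E
```

```text
pics
{'time_s': 0.0, 'qpos': array([-7.75798030e+01,  1.83510833e+01,  8.97055517e+01, -6.85217288e-04,
        7.20422526e+01, -1.14648092e+00]), 'qvel': array([ 0.03802161,  0.01834284, -0.06512709,  0.04797386,  0.15513074,
        0.01470935]), 'effort': array([ 1.90971754e-03, -4.12464845e+01, -2.31974584e+01,  7.28938496e-02,
        4.59336082e-02, -1.66083237e-04]), 'ee_pos': array([ 134.76763919, -558.47895049,  213.13164599]), 'ee_rot': array([-1.79901119e+02, -1.32725481e-03,  1.35668886e+01]), 'force': array([ 0.44331337,  0.12772639, -0.1876297 ]), 'torque': array([-0.05106741,  0.01560093, -0.00521794]), 'gripper_width': 91.49068402603967}
18.8
scene {'camera_matrix': array([[385.91659685,   0.        , 278.19645357],
       [  0.        , 385.91659685, 203.31575775],
       [  0.        ,   0.        ,   1.        ]]), 'rvec': array([ 1.78332532,  1.49717741, -0.72365759]), 'tvec': array([-103.98357735, -246.36333327, 1337.60478667])}
top {'camera_matrix': array([[398.66124665,   0.        , 279.68675455],
       [  0.        , 398.66124665, 211.55382087],
       [  0.        ,   0.        ,   1.        ]]), 'rvec': array([ 2.17222393, -2.12755002,  0.16701901]), 'tvec': array([-28.53959478, 565.49831249, 863.79175953])}
wrist {'camera_matrix': array([[318.49099647,   0.        , 275.79606611],
       [  0.        , 318.49099647, 213.69813057],
       [  0.        ,   0.        ,   1.        ]]), 'rvec': array([-2.31936291,  1.82323047,  0.21668688]), 'tvec': array([-573.74239422,  -25.17077756,  390.16901354])}
```

View pics/scene0.png

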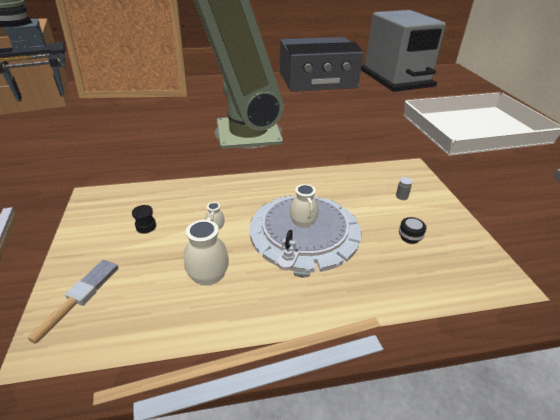

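View pics/top0.png

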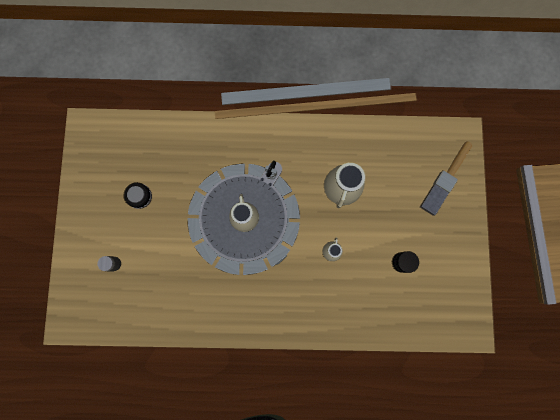

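View pics/wrist0.png

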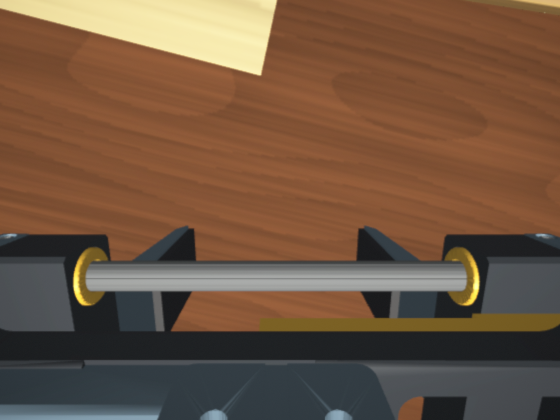

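The scene view has the ring near (290,240) and the turntable near (305,228). The top view has the ring near (271,170) and the platter centre near (243,218). The medium jug is already on the platter. Next I'll measure.

```bash
cat > h.py <<'E'
from workcell import env,cams,spotter
import cv2, numpy as np
def P(c):
    R,_=cv2.Rodrigues(np.array(c["rvec"],float)); t=np.array(c["tvec"],float).reshape(3,1)
    return np.array(c["camera_matrix"]),R,t
def proj(c,X):
    K,R,t=P(c); return cv2.projectPoints(np.array(X,float).reshape(-1,3),R,t,K,None)[0].reshape(-1,2)
def onz(c,uv,z):
    K,R,t=P(c); d=R.T@np.linalg.inv(K)@np.array([uv[0],uv[1],1.]); C=(-R.T@t).ravel()
    return C+d*(z-C[2])/d[2]
def tri(cs,uvs):
    A=[]
    for c,uv in zip(cs,uvs):
        K,R,t=P(c); M=K@np.hstack([R,t]); A+= [uv[0]*M[2]-M[0],uv[1]*M[2]-M[1]]
    X=np.linalg.svd(np.array(A))[2][-1]; return X[:3]/X[3]
def save(f,n): cv2.imwrite("pics/"+n,cv2.cvtColor(f,cv2.COLOR_RGB2BGR))
E
python3 - <<'E'
from h import *
cs={n:cams.calibration(n) for n in("scene","top")}
cen={}
for n in cs:
    for t in ["pull_ring","platter_mid","base","jug","index_pin","eye_top"]:
        for d in spotter.masks_of(n,t)[:3]:
            r=d["region"]; ys,xs=np.nonzero(r)
            print(n,t,round(d["confidence"],2),d["extent"],len(xs),xs.mean().round(1),ys.mean().round(1))
            cen.setdefault((n,t),(xs.mean(),ys.mean()))
            if n=="top" and t in("base","platter_mid"):
                cnt=max(cv2.findContours(r.astype(np.uint8),0,1)[0],key=len)
                (u,v),rad=cv2.minEnclosingCircle(cnt); print("  circ",u,v,rad, onz(cs[n],(u,v),28 if t=="base" else 46))
print(tri([cs["scene"],cs["top"]],[cen["scene","pull_ring"],cen["top","pull_ring"]]))
print(onz(cs["top"],cen["top","pull_ring"],91.5))
for n,b in(("scene",(250,180,360,290)),("top",(180,150,310,285))):
    f=cams.grab_frame(n)[b[1]:b[3],b[0]:b[2]]; save(cv2.resize(f,None,fx=4.4 if n=="top" else 5,fy=4.4 if n=="top" else 5,interpolation=cv2.INTER_CUBIC),n+"1.png")
E
```

```text
scene pull_ring 0.65 [248.8, 196.7, 356.1, 276.3] 5941 305.0 236.8
scene pull_ring 0.54 [285.4, 230.5, 293.3, 246.1] 87 288.7 238.2
scene platter_mid 0.87 [259.7, 197.7, 349.5, 268.6] 3680 304.4 231.7
scene base 0.69 [248.8, 194.8, 359.4, 275.9] 6207 305.0 236.6
scene jug 0.89 [182.9, 218.0, 226.7, 285.9] 2234 205.1 253.1
scene jug 0.69 [207.3, 204.5, 224.8, 230.6] 303 215.9 213.9
scene jug 0.68 [289.1, 183.1, 316.1, 229.2] 984 304.0 206.2
scene eye_top 0.44 [284.0, 229.6, 295.6, 253.7] 187 288.9 242.3
top pull_ring 0.71 [418.2, 142.8, 472.4, 216.5] 1222 443.7 183.0
top pull_ring 0.52 [263.8, 163.0, 277.5, 177.3] 72 270.2 168.8
top platter_mid 0.88 [199.9, 162.2, 286.3, 259.1] 5695 244.4 215.3
  circ 247.5 208.0 54.646690368652344 [571.84243353  56.14280785  46.        ]
top platter_mid 0.47 [265.8, 160.3, 276.2, 177.3] 89 270.3 168.6
  circ 270.0 168.5 8.500100135803223 [664.65191397   7.47314815  46.        ]
top base 0.27 [227.8, 195.1, 259.7, 233.0] 736 243.2 215.4
  circ 244.0 212.5 18.741764068603516 [563.96768381  65.18879862  28.        ]
top jug 0.96 [322.5, 163.1, 366.3, 206.6] 1426 344.0 183.7
top jug 0.85 [320.9, 239.2, 339.8, 259.7] 323 332.0 250.4
top jug 0.69 [230.2, 197.5, 255.6, 231.7] 703 243.6 215.5
[ 743.90898822 -162.79431534  315.2003995 ]
[ 629.03911273 -371.96446018   91.5       ]
```

View pics/scene1.png

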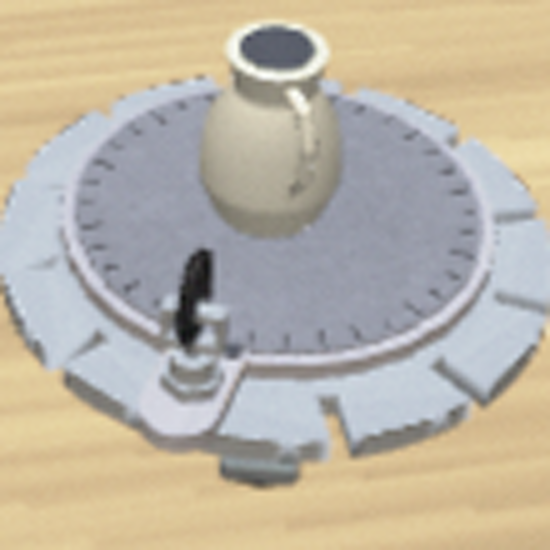

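View pics/top1.png

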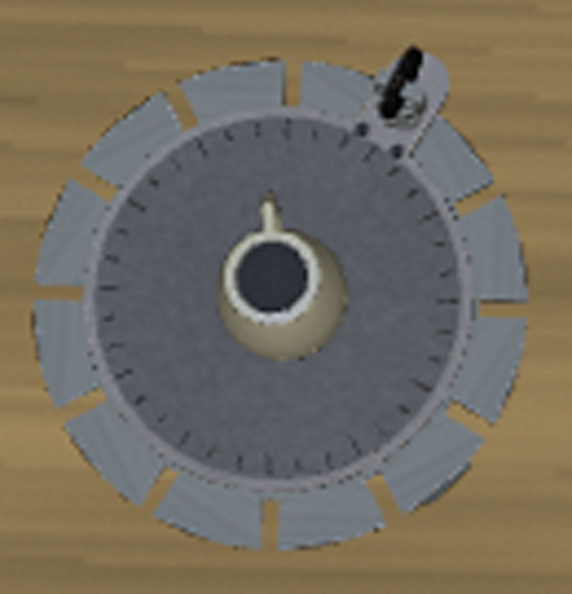

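```bash
python3 - <<'E'
from h import *
from scipy.optimize import least_squares
c=cams.calibration("top"); s=cams.calibration("scene")
print("ring tri",tri([s,c],[(288.7,238.2),(270.2,168.8)]))
f=np.mean([cams.grab_frame("top").astype(float) for _ in range(1)],0).astype(np.uint8)
# rectify z=28 plane, 1px = 0.5mm
x0,y0=550,60
H=[];src=[]
g=[(x0-170,y0-170),(x0+170,y0-170),(x0+170,y0+170),(x0-170,y0+170)]
uv=proj(c,[(a,b,28) for a,b in g]).astype(np.float32)
dst=np.array([((y0+170-b)*2,(x0+170-a)*2) for a,b in g],np.float32)
M=cv2.getPerspectiveTransform(uv,dst)
r=cv2.warpPerspective(f,M,(680,680),flags=cv2.INTER_CUBIC)
hsv=cv2.cvtColor(r,cv2.COLOR_RGB2HSV); m=(hsv[...,1]<70).astype(np.uint8)
m=cv2.morphologyEx(m,cv2.MORPH_OPEN,np.ones((5,5)))
n,l,st,ce=cv2.connectedComponentsWithStats(m); k=1+st[1:,4].argmax(); m=(l==k).astype(np.uint8)
cnt=max(cv2.findContours(m,0,1)[0],key=len)[:,0,:]
X=np.c_[x0+170-cnt[:,1]/2,y0+170-cnt[:,0]/2]
q=least_squares(lambda p:np.hypot(X[:,0]-p[0],X[:,1]-p[1])-p[2],[x0,y0,129],loss="soft_l1",f_scale=1).x
print("circle",q)
# notch phase
def sat(p,ang,rr):
    X=p[0]+rr*np.cos(ang);Y=p[1]+rr*np.sin(ang)
    return cv2.remap(hsv[...,1].astype(np.float32),((y0+170-Y)*2).astype(np.float32).reshape(-1,1),((x0+170-X)*2).astype(np.float32).reshape(-1,1),1).ravel()
a=np.radians(np.arange(0,360,.5)); S=np.mean([sat(q,a,rr) for rr in(112,115,118,121,124)],0)
fold=S.reshape(12,60).mean(0)
ph=np.angle(sum(fold*np.exp(2j*np.pi*np.arange(60)/60)))/(2*np.pi)*30
print("notch phase deg mod30",ph%30)
for z in (44,62,86,91.5): print(z,onz(c,(270.2,168.8),z))
save(r,"rect.png")
E
```

```text
ring tri [651.83603355   6.23366567  93.12869388]
circle [552.87901911  65.63577173 127.68778923]
notch phase deg mod30 29.07042272749256
44 [664.47092763   7.03543006  44.        ]
62 [659.8333562    6.69709089  62.        ]
86 [653.64992763   6.245972    86.        ]
91.5 [652.23289191   6.14259059  91.5       ]
```

View pics/rect.png

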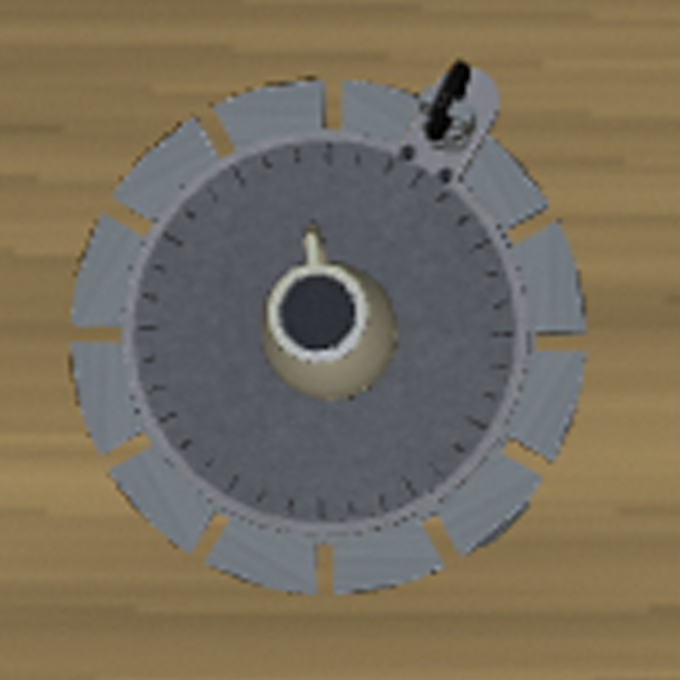

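The rectified top view shows 12 notches. The axis is at about (553, 66), the pin's bearing is about -31°, and the ring is at about (652, 6, 93), which is 115–118 mm from the axis as expected. I'll go above it and use the wrist camera.

```bash
cat >> h.py <<'E'
from scipy.spatial.transform import Rotation as Ro
def toolR(st): return Ro.from_euler("xyz",st["ee_rot"],degrees=True).as_matrix()
def delta(st,X,yaw=None):
    R=toolR(st); d=R.T@(np.array(X,float)-st["ee_pos"])
    s=None
    if yaw is not None:
        s=-np.radians((yaw-st["ee_rot"][2]+180)%360-180)
    return d.round(1),s
E
python3 - <<'E'
from h import *
st=env.state(); K,R,t=P(cams.calibration("wrist")); C=(-R.T@t).ravel()
T=toolR(st); print("cam in tool",T.T@(C-st["ee_pos"]), "axes",(T.T@R.T).round(2))
print(delta(st,(652,6,200),59))
c=cams.calibration("top"); s=cams.calibration("scene")
print(tri([s,c],[(204,230),(350,176)]))  # big jug mouth
E
```

```text
cam in tool [  67.08592823   -0.6432982  -171.1496042 ] axes [[ 0.   -0.97 -0.23]
 [ 1.    0.    0.  ]
 [ 0.   -0.23  0.97]]
(array([ 635.2, -427.9,   14. ]), np.float64(-0.7930019385698925))
[ 632.67568629 -159.94381783  122.59565624]
```

Request:
{"name": "apply_moves", "arguments": {
  "plan": [
    {"jaw": 0, "delta_pos": [45, -30, 0], "spin": -0.1},
    {"jaw": 0, "delta_pos": [95, -64, 1], "spin": -0.2},
    {"jaw": 0, "delta_pos": [145, -98, 2], "spin": -0.3},
    {"jaw": 0, "delta_pos": [195, -131, 4], "spin": -0.4},
    {"jaw": 0, "delta_pos": [245, -165, 6], "spin": -0.5},
    {"jaw": 0, "delta_pos": [295, -199, 8], "spin": -0.6},
    {"jaw": 0, "delta_pos": [345, -232, 9], "spin": -0.7},
    {"jaw": 0, "delta_pos": [395, -266, 10], "spin": -0.79}
  ]
}}

```text
time_s: 1.9
ee_pos: [457.7, -206.2, 204.2]
ee_rot: [179.9, 0.0, 59.0]
force: [1.0, -0.8, -0.1]
gripper_width: 91.3
```

```bash
python3 - <<'E'
from h import *
st=env.state(); print(st["ee_pos"],st["ee_rot"],st["qpos"],st["time_s"]); print(delta(st,(652,6,200),59))
E
```

```text
[ 457.73498786 -206.2220919   204.2127381 ] [1.79938217e+02 9.04674308e-03 5.90069443e+01] [-2.55554755e+01  1.21067340e+01  9.98153690e+01 -1.60257713e-02
  6.80172503e+01  5.44356636e+00] 1.9
(array([282. ,  57.2,   4.2]), np.float64(0.00012120124911276197))
```

Request:
{"name": "apply_moves", "arguments": {
  "plan": [
    {"jaw": 0, "delta_pos": [50, 10, 1], "spin": 0},
    {"jaw": 0, "delta_pos": [100, 20, 2], "spin": 0},
    {"jaw": 0, "delta_pos": [150, 30, 3], "spin": 0},
    {"jaw": 0, "delta_pos": [200, 40, 4], "spin": 0},
    {"jaw": 0, "delta_pos": [245, 50, 4], "spin": 0},
    {"jaw": 0, "delta_pos": [282, 57, 4], "spin": 0},
    {"jaw": 0, "delta_pos": [282, 57, 4], "spin": 0},
    {"jaw": 0, "delta_pos": [282, 57, 4], "spin": 0}
  ]
}}

```text
time_s: 2.9
ee_pos: [651.3, 5.8, 200.0]
ee_rot: [180.0, 0.1, 59.0]
force: [-0.3, 0.4, -0.3]
gripper_width: 91.2
```

```bash
python3 - <<'E'
from h import *
st=env.state(); print(st["ee_pos"],st["ee_rot"],st["qpos"],st["time_s"])
f=cams.grab_frame("wrist"); save(f,"w1.png"); c=cams.calibration("wrist")
np.save("cw1.npy",c,allow_pickle=True)
for t in ["pull_ring","eye_top"]:
    for d in spotter.masks_of("wrist",t)[:3]:
        r=d["region"]; ys,xs=np.nonzero(r); u,v=xs.mean(),ys.mean()
        mm=cv2.moments(r.astype(np.uint8),True); 
        print(t,d["confidence"],d["extent"],len(xs),u,v,onz(c,(u,v),91.5))
print(proj(c,[(652,6,91.5)]))
E
```

```text
[651.27789714   5.80260641 199.98505493] [1.79971120e+02 6.59686902e-02 5.90174802e+01] [-4.64398580e-01  2.57257230e+01  8.00752304e+01 -7.42999709e-02
  7.42076797e+01  3.05383308e+01] 2.9
pull_ring 0.87 [256.5, 200.8, 300.6, 219.5] 514 278.33852140077823 210.92412451361866 [655.34821333   5.78304929  91.5       ]
eye_top 0.71 [258.8, 193.9, 299.8, 222.9] 707 278.8642149929279 208.50777934936352 [656.89792521   7.455893    91.5       ]
eye_top 0.26 [68.9, 99.3, 311.7, 260.9] 20811 179.40166258228822 173.9692950843304 [597.99192044  78.96942343  91.5       ]
[[275.03057221 212.5823317 ]]
```

View pics/w1.png

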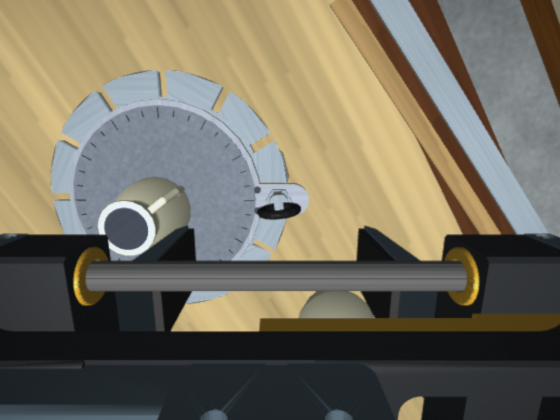

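```bash
python3 - <<'E'
from h import *
from scipy.optimize import minimize
f=cv2.imread("pics/w1.png")[150:260,40:320]
cv2.imwrite("pics/w1c.png",cv2.resize(f,None,fx=2.8,fy=2.8,interpolation=cv2.INTER_CUBIC))
def torus(x,y,z,th):
    a,b=np.meshgrid(np.linspace(0,2*np.pi,60),np.linspace(0,2*np.pi,12)); a=a.ravel();b=b.ravel()
    r=16+4*np.cos(b); X=r*np.cos(a);Z=r*np.sin(a);Y=4*np.sin(b)
    return np.c_[x+X*np.cos(th)-Y*np.sin(th),y+X*np.sin(th)+Y*np.cos(th),z+Z]
cw=np.load("cw1.npy",allow_pickle=True).item(); cs={"wrist":cw,"top":cams.calibration("top"),"scene":cams.calibration("scene")}
f=cams.grab_frame("top");f=cams.grab_frame("scene")
ms={}
for n in cs:
    L=spotter.masks_of(n,"pull_ring"); L=[d for d in L if (d["extent"][2]-d["extent"][0])<50]
    if L: ms[n]=L[0]; print(n,L[0]["extent"],L[0]["confidence"])
def ex(c,p):
    q=proj(c,torus(*p)); return np.r_[q.min(0),q.max(0)]
for p in [(655,6,91.5,np.radians(t)) for t in(-60,-45,-31,-20,0)]:
    print(np.degrees(p[3]).round(),{n:ex(cs[n],p).round(1) for n in cs})
# silhouettes: wrist principal axis
r=ms["wrist"]["region"]; ys,xs=np.nonzero(r)
def sil(c,p):
    q=proj(c,torus(*p)); im=np.zeros((420*4,560*4),np.uint8)
    a=q.reshape(12,60,2)
    for i in range(12):
        for j in range(60):
            quad=np.array([a[i,j],a[(i+1)%12,j],a[(i+1)%12,(j+1)%60],a[i,(j+1)%60]]); cv2.fillConvexPoly(im,(quad*4+2).astype(np.int32),255)
    return cv2.resize(im,(560,420),interpolation=cv2.INTER_AREA)/255.
import itertools
def cost(p):
    pp=(p[0],p[1],91.5,p[2]); return sum(np.abs(sil(cs[n],pp)-ms[n]["region"]).sum()/ms[n]["region"].sum() for n in ms)
for t in (-60,-45,-31,-15,0):
    m=minimize(cost,(655,6,np.radians(t)),method="Nelder-Mead",options=dict(initial_simplex=np.array([655,6,np.radians(t)])+np.array([[0,0,0],[4,0,0],[0,4,0],[0,0,.2]]),maxiter=50)); print(t,m.x[:2],np.degrees(m.x[2]),m.fun)
E
```

```text
wrist [256.5, 200.8, 300.6, 219.5] 0.87
-60.0 {'wrist': array([257.8, 197.4, 297.7, 224.9]), 'top': array([262. , 161.8, 278.6, 173.3]), 'scene': array([280.8, 231. , 296.7, 248.7])}
-45.0 {'wrist': array([256.2, 201. , 299.4, 221.5]), 'top': array([263.2, 160.4, 277.4, 174.6]), 'scene': array([282.4, 230.5, 295.1, 249.2])}
-31.0 {'wrist': array([255.7, 203. , 300.1, 219.8]), 'top': array([264.5, 159.4, 276. , 175.7]), 'scene': array([284.1, 230.2, 293.4, 249.6])}
-20.0 {'wrist': array([256.1, 201.7, 299.8, 220.9]), 'top': array([265.8, 158.8, 274.8, 176.3]), 'scene': array([285.7, 229.9, 291.9, 249.9])}
0.0 {'wrist': array([258.3, 197. , 297.7, 225.3]), 'top': array([268.3, 158.3, 272.3, 176.8]), 'scene': array([285.3, 229.9, 292.5, 249.9])}
-60 [655.84479709   6.68489604] -24.788611853980946 0.2153200579842832
-45 [655.81207462   6.59030484] -24.26737186627849 0.21625848783093005
-31 [655.81177118   6.61230208] -24.651190252300832 0.21770046540016783
-15 [655.95114834   6.5821801 ] -24.623002178211095 0.21564049744411382
0 [655.79899369   6.70235086] -24.864723824962763 0.21604486152437627
```

View pics/w1c.png

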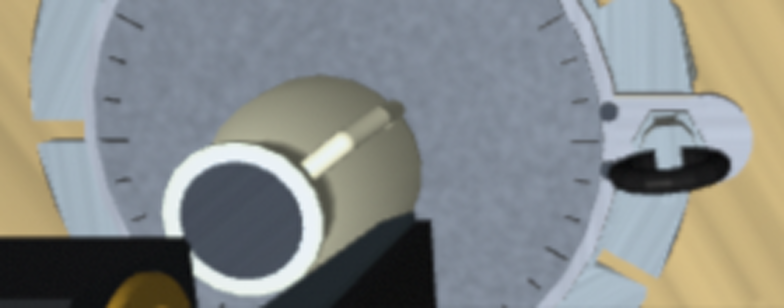

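Request:
{"name": "apply_moves", "arguments": {
  "plan": [
    {"jaw": 0.35, "delta_pos": [2.3, 2.9, 20], "spin": -0.05},
    {"jaw": 0.35, "delta_pos": [2.3, 2.9, 45], "spin": -0.11},
    {"jaw": 0.35, "delta_pos": [2.3, 2.9, 65], "spin": -0.11},
    {"jaw": 0.35, "delta_pos": [2.3, 2.9, 85], "spin": -0.11},
    {"jaw": 0.35, "delta_pos": [2.3, 2.9, 105], "spin": -0.11},
    {"jaw": 0.35, "delta_pos": [2.3, 2.9, 118], "spin": -0.11},
    {"jaw": 0.35, "delta_pos": [2.3, 2.9, 125], "spin": -0.11},
    {"jaw": 0.35, "delta_pos": [2.3, 2.9, 125], "spin": -0.11}
  ]
}}

```text
time_s: 4.3
ee_pos: [655.4, 6.0, 75.4]
ee_rot: [179.9, 0.0, 65.3]
force: [-0.8, -0.0, -0.6]
gripper_width: 59.2
```

```bash
python3 - <<'E'
from h import *
st=env.state(); print(st["ee_pos"],st["ee_rot"],st["qpos"],st["time_s"],st["force"],st["gripper_width"])
f=cams.grab_frame("wrist"); save(f,"w2.png")
f=cams.grab_frame("scene")[130:300,220:420]; save(cv2.resize(f,None,fx=3.5,fy=3.5),"s2.png")
E
```

```text
[655.41075918   6.04569506  75.38378822] [1.79937153e+02 1.57349089e-02 6.52666934e+01] [-4.56255638e-01  3.14719591e+01  8.91341957e+01 -4.67117576e-02
  5.93430333e+01  2.43008427e+01] 4.3 [-0.80752039 -0.0157016  -0.59599128] 59.23696163041017
```

View pics/w2.png

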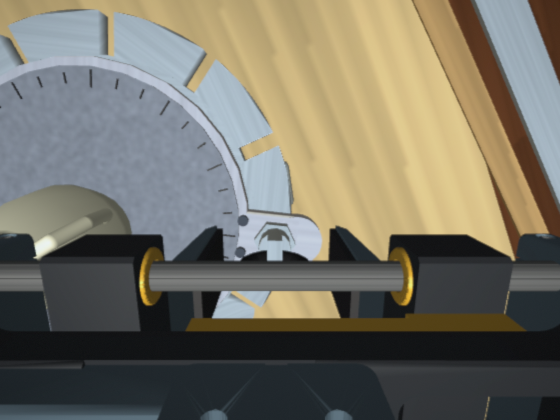

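View pics/s2.png

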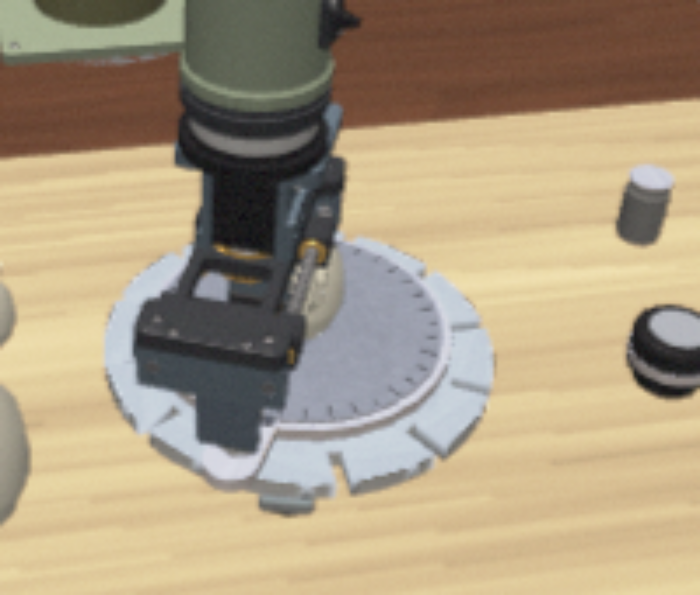

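The wrist view shows the housing centred near (275,240) between fingers at columns 220 and 335, so I'll close gently.

Request:
{"name": "apply_moves", "arguments": {
  "plan": [
    {"jaw": 0.5, "delta_pos": [0, 0, 0], "spin": 0},
    {"jaw": 0.55, "delta_pos": [0, 0, 0], "spin": 0},
    {"jaw": 0.6, "delta_pos": [0, 0, 0], "spin": 0},
    {"jaw": 0.65, "delta_pos": [0, 0, 0], "spin": 0},
    {"jaw": 0.7, "delta_pos": [0, 0, 0], "spin": 0},
    {"jaw": 0.8, "delta_pos": [0, 0, 0], "spin": 0},
    {"jaw": 0.8, "delta_pos": [0, 0, 0], "spin": 0},
    {"jaw": 0.8, "delta_pos": [0, 0, 0], "spin": 0}
  ],
  "squeeze": 6
}}

```text
time_s: 5.4
ee_pos: [655.1, 6.5, 76.6]
ee_rot: [180.0, -0.0, 65.3]
force: [-5.3, 2.0, 4.8]
gripper_width: 38.9
```

```bash
python3 - <<'E'
from h import *
st=env.state(); print(st["ee_pos"],st["ee_rot"],st["time_s"],"tool force",toolR(st).T@st["force"],st["torque"],st["gripper_width"])
E
```

```text
[655.08388461   6.4758057   76.55230114] [ 1.79957728e+02 -1.55096763e-02  6.52624801e+01] 5.4 tool force [-0.39600957 -5.61192763 -4.75812629] [ 0.39592574  0.85550129 -0.03049048] 38.88259149524065
```

Request:
{"name": "apply_moves", "arguments": {
  "plan": [
    {"jaw": 0.5, "delta_pos": [0, 0, 0], "spin": 0},
    {"jaw": 0.5, "delta_pos": [0, -0.5, 1], "spin": 0},
    {"jaw": 0.5, "delta_pos": [0, -1, 5], "spin": 0},
    {"jaw": 0.52, "delta_pos": [0, -1, 5], "spin": 0},
    {"jaw": 0.6, "delta_pos": [0, -1, 5], "spin": 0},
    {"jaw": 0.8, "delta_pos": [0, -1, 5], "spin": 0},
    {"jaw": 0.8, "delta_pos": [0, -1, 5], "spin": 0},
    {"jaw": 0.8, "delta_pos": [0, -1, 5], "spin": 0}
  ],
  "squeeze": 6
}}

```text
time_s: 6.4
ee_pos: [654.5, 6.7, 71.4]
ee_rot: [179.9, -0.0, 65.3]
force: [3.0, -1.6, -4.2]
gripper_width: 39.1
```

```bash
python3 - <<'E'
from h import *
st=env.state(); print(st["ee_pos"],st["ee_rot"],st["time_s"],"tool force",toolR(st).T@st["force"],st["torque"],st["gripper_width"])
E
```

```text
[654.50831794   6.67221953  71.35197664] [ 1.79917535e+02 -1.44801072e-02  6.52613235e+01] 6.4 tool force [-0.23319421  3.39337518  4.21676591] [-0.18270296 -0.54534682 -0.0287497 ] 39.09964813137959
```

Request:
{"name": "apply_moves", "arguments": {
  "plan": [
    {"jaw": 0.5, "delta_pos": [0, 0, 0], "spin": 0},
    {"jaw": 0.5, "delta_pos": [0, 0.4, -2], "spin": 0},
    {"jaw": 0.52, "delta_pos": [0, 0.4, -2], "spin": 0},
    {"jaw": 0.6, "delta_pos": [0, 0.4, -2], "spin": 0},
    {"jaw": 0.8, "delta_pos": [0, 0.4, -2], "spin": 0},
    {"jaw": 0.8, "delta_pos": [0, 0.4, -2], "spin": 0},
    {"jaw": 0.8, "delta_pos": [0, 0.4, -2], "spin": 0},
    {"jaw": 0.8, "delta_pos": [0, 0.4, -2], "spin": 0}
  ],
  "squeeze": 20
}}

```text
time_s: 7.4
ee_pos: [654.8, 6.6, 73.6]
ee_rot: [179.9, -0.0, 65.3]
force: [-1.3, 0.5, 3.5]
gripper_width: 38.2
```

```bash
python3 - <<'E'
from h import *
st=env.state(); print(st["ee_pos"],st["ee_rot"],st["time_s"],"tool force",toolR(st).T@st["force"],st["torque"],st["gripper_width"])
E
```

```text
[654.82251836   6.60987692  73.58727273] [ 1.79919362e+02 -2.03213345e-02  6.52655525e+01] 7.4 tool force [-0.03936418 -1.35539849 -3.52190374] [ 0.04481597  0.21733739 -0.04563555] 38.15003849911475
```

Request:
{"name": "apply_moves", "arguments": {
  "plan": [
    {"jaw": 0.85, "delta_pos": [0, 0, 0], "spin": 0},
    {"jaw": 0.85, "delta_pos": [0, 0, 0], "spin": 0},
    {"jaw": 0.85, "delta_pos": [0, 0, -3], "spin": 0},
    {"jaw": 0.85, "delta_pos": [0, 0, -6], "spin": 0},
    {"jaw": 0.85, "delta_pos": [0, 0, -9], "spin": 0},
    {"jaw": 0.85, "delta_pos": [0, 0, -12], "spin": 0},
    {"jaw": 0.85, "delta_pos": [0, 0, -12], "spin": 0},
    {"jaw": 0.85, "delta_pos": [0, 0, -12], "spin": 0}
  ],
  "squeeze": 40
}}

```text
time_s: 8.4
ee_pos: [654.6, 6.7, 85.5]
ee_rot: [179.9, -0.0, 65.3]
force: [1.5, -1.6, -10.3]
gripper_width: 37.4
```

```bash
python3 - <<'E'
from h import *
st=env.state(); print(st["ee_pos"],st["ee_rot"],st["time_s"],"tool force",toolR(st).T@st["force"],st["torque"],st["gripper_width"])
f=cams.grab_frame("wrist"); save(f,"w3.png")
f=cams.grab_frame("scene")[130:300,220:420]; save(cv2.resize(f,None,fx=3.5,fy=3.5),"s3.png")
E
```

```text
[654.61792037   6.66537798  85.46104334] [ 1.79943028e+02 -1.27961132e-02  6.52688505e+01] 8.4 tool force [-0.82474132  2.03115344 10.32428437] [-0.19016846 -0.40870579  0.00477206] 37.44916614478778
```

View pics/w3.png

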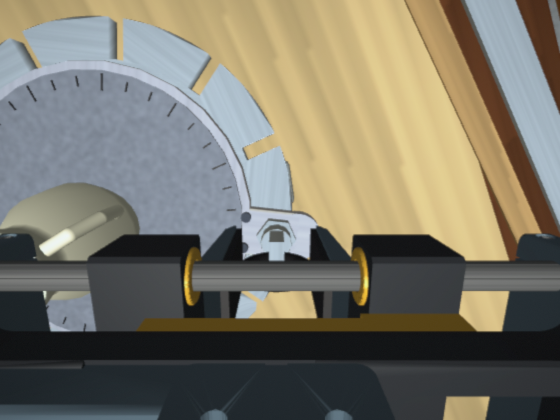

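View pics/s3.png

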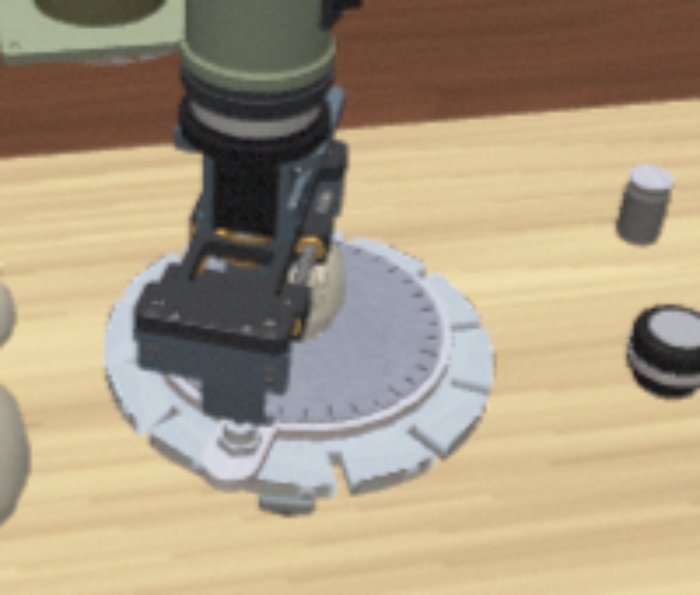

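The wrist view shows the stem raised above the hex near (277,235), and the 10.3 N pull matches about 12 mm of lift. I'll compute the arc.

```bash
cat > arc.py <<'E'
from h import *
A=np.array([552.9,65.6])
def arc(angs,st=None):
    st=st or env.state(); R=toolR(st); p=st["ee_pos"][:2]-A
    for a in angs:
        t=np.radians(a); q=np.array([[np.cos(t),-np.sin(t)],[np.sin(t),np.cos(t)]])@p
        d=R.T@np.r_[q-p,0]; print(a,d.round(1),"spin",-t.round(3))
E
python3 - <<'E'
from arc import *
arc([2,5,9,13,17,21,24.5,26.5])
E
```

```text
2 [4.1 0.3 0. ] spin -0.035
5 [10.2  0.5  0. ] spin -0.087
9 [18.4  0.3  0. ] spin -0.157
13 [26.6 -0.5  0. ] spin -0.227
17 [34.7 -1.9  0. ] spin -0.297
21 [42.7 -3.8  0. ] spin -0.367
24.5 [49.5 -6.   0. ] spin -0.428
26.5 [53.4 -7.4  0. ] spin -0.463
```

Request:
{"name": "apply_moves", "arguments": {
  "plan": [
    {"jaw": 0.85, "delta_pos": [4.1, 0.3, -0.3], "spin": -0.035},
    {"jaw": 0.85, "delta_pos": [10.2, 0.5, -0.3], "spin": -0.087},
    {"jaw": 0.85, "delta_pos": [18.4, 0.3, -0.3], "spin": -0.157},
    {"jaw": 0.85, "delta_pos": [26.6, -0.5, -0.3], "spin": -0.227},
    {"jaw": 0.85, "delta_pos": [34.7, -1.9, -0.3], "spin": -0.297},
    {"jaw": 0.85, "delta_pos": [42.7, -3.8, -0.3], "spin": -0.367},
    {"jaw": 0.85, "delta_pos": [49.5, -6, -0.3], "spin": -0.428},
    {"jaw": 0.85, "delta_pos": [53.4, -7.4, -0.3], "spin": -0.463}
  ]
}}

```text
time_s: 9.5
ee_pos: [670.1, 58.0, 85.6]
ee_rot: [180.0, 0.1, 91.9]
force: [1.1, -3.7, -10.1]
gripper_width: 37.8
```

```bash
python3 - <<'E'
from h import *
st=env.state(); print(st["ee_pos"],st["ee_rot"],st["time_s"],"tool force",toolR(st).T@st["force"],st["torque"],st["gripper_width"])
f=cams.grab_frame("wrist"); save(f,"w4.png"); np.save("cw4.npy",cams.calibration("wrist"),allow_pickle=True)
f=cams.grab_frame("scene"); save(f,"s4.png"); save(cv2.resize(f[150:300,220:400],None,fx=4,fy=4,interpolation=cv2.INTER_CUBIC),"s4c.png")
f=cams.grab_frame("top"); save(f,"t4.png"); save(cv2.resize(f[150:285,180:310],None,fx=4.4,fy=4.4,interpolation=cv2.INTER_CUBIC),"t4c.png")
E
```

```text
[670.11724239  58.00773411  85.57474632] [1.79979989e+02 7.79541054e-02 9.19359849e+01] 9.5 tool force [-3.74795468  0.95760485 10.08418332] [-0.63618272 -0.36394095  0.0454202 ] 37.7812136523841
```

View pics/w4.png

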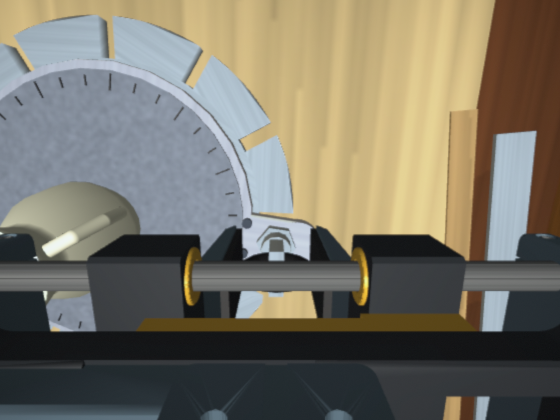

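View pics/s4c.png

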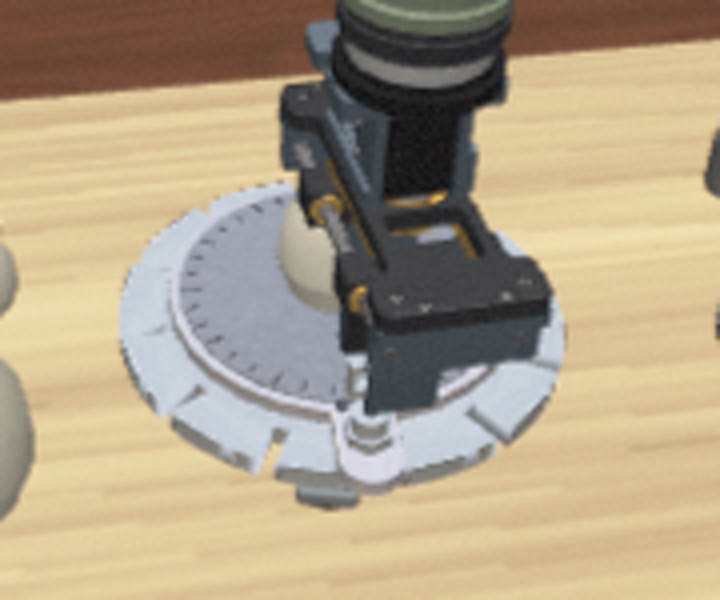

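View pics/t4c.png

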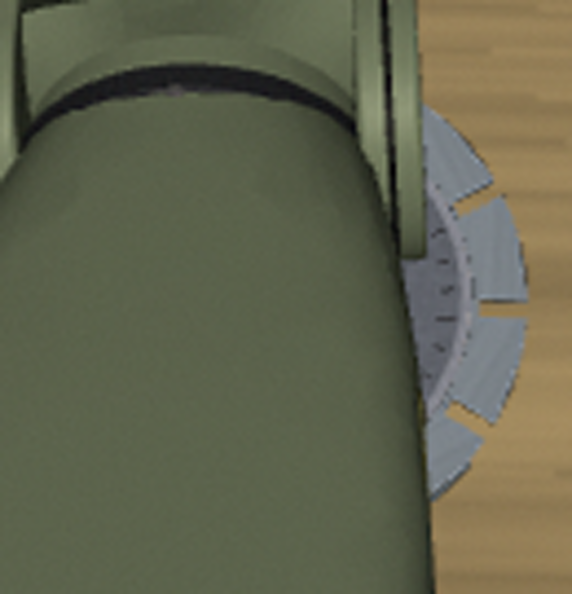

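```bash
cat > ang.py <<'E'
from arc import *
# camera in tool frame from the saved w4 pair
_c=np.load("cw4.npy",allow_pickle=True).item()
_st=dict(ee_pos=np.array([670.11724239,58.00773411,85.57474632]),ee_rot=[1.79979989e+02,7.79541054e-02,9.19359849e+01])
def wcam(st):
    K,R,t=P(_c); T0=toolR(_st); C0=T0.T@((-R.T@t).ravel()-_st["ee_pos"]); RR=R@T0   # cam<-tool
    T=toolR(st); Rn=RR@T.T; C=st["ee_pos"]+T@C0
    return dict(camera_matrix=K,rvec=cv2.Rodrigues(Rn)[0].ravel(),tvec=-Rn@C)
def polar(img,c,z,a0,a1,r0,r1,A=A,da=.1,dr=.25):
    a=np.radians(np.arange(a0,a1,da)); r=np.arange(r0,r1,dr); aa,rr=np.meshgrid(a,r)
    X=np.stack([A[0]+rr*np.cos(aa),A[1]+rr*np.sin(aa),np.full_like(aa,z)],-1)
    q=proj(c,X).reshape(*aa.shape,2).astype(np.float32)
    return cv2.remap(img,q[...,0],q[...,1],cv2.INTER_CUBIC)
E
python3 - <<'E'
from ang import *
S3=dict(ee_pos=np.array([654.61792037,6.66537798,85.46104334]),ee_rot=[1.79943028e+02,-1.27961132e-02,6.52688505e+01])
for n,st in(("w3",S3),("w4",_st)):
    im=cv2.imread(f"pics/{n}.png"); c=wcam(st)
    p1=polar(im,c,28,-40,80,102,135); p2=polar(im,c,46,-40,80,75,102); p3=polar(im,c,44,-40,80,96,128)
    out=np.vstack([p1,p2,p3]); cv2.imwrite(f"pics/{n}p.png",cv2.resize(out,(800,int(out.shape[0]*1.5))))
E
```

```text
Traceback (most recent call last):
NameError: name '_st' is not defined
```

```bash
python3 - <<'E'
import ang
from ang import *
S3=dict(ee_pos=np.array([654.61792037,6.66537798,85.46104334]),ee_rot=[1.79943028e+02,-1.27961132e-02,6.52688505e+01])
for n,st in(("w3",S3),("w4",ang._st)):
    im=cv2.imread(f"pics/{n}.png"); c=wcam(st)
    p1=polar(im,c,28,-40,80,102,135); p2=polar(im,c,46,-40,80,75,102); p3=polar(im,c,44,-40,80,96,128)
    out=np.vstack([p1,p2,p3]); cv2.imwrite(f"pics/{n}p.png",cv2.resize(out,(800,int(out.shape[0]*1.3))))
E
```

```text
(no output)
```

View pics/w3p.png

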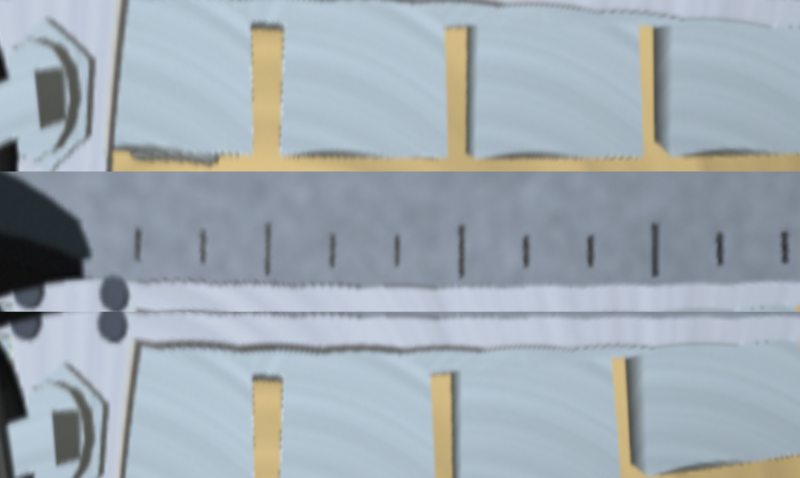

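View pics/w4p.png

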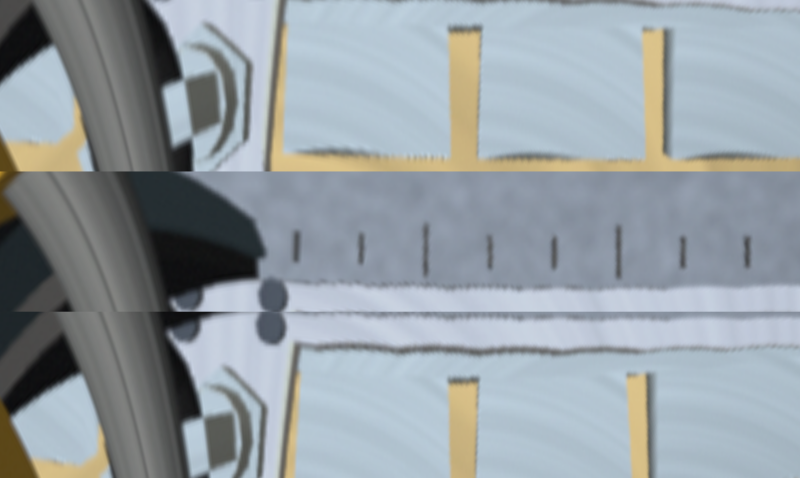

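The polar unwraps show the table at about 24.3°. The long tick sits at column 426 and the notch centre at 465, which leaves 39 px, or about 6.0°. I'll advance 5.5° and remeasure.

```bash
python3 - <<'E'
from arc import *
arc([1,2,3,4,5,5.5])
E
```

```text
1 [2.  0.2 0. ] spin -0.017
2 [4.1 0.3 0. ] spin -0.035
3 [6.1 0.4 0. ] spin -0.052
4 [8.2 0.5 0. ] spin -0.07
5 [10.2  0.5  0. ] spin -0.087
5.5 [11.3  0.5  0. ] spin -0.096
```

Request:
{"name": "apply_moves", "arguments": {
  "plan": [
    {"jaw": 0.85, "delta_pos": [2, 0.2, 0], "spin": -0.017},
    {"jaw": 0.85, "delta_pos": [4.1, 0.3, 0], "spin": -0.035},
    {"jaw": 0.85, "delta_pos": [6.1, 0.4, 0], "spin": -0.052},
    {"jaw": 0.85, "delta_pos": [8.2, 0.5, 0], "spin": -0.07},
    {"jaw": 0.85, "delta_pos": [10.2, 0.5, 0], "spin": -0.087},
    {"jaw": 0.85, "delta_pos": [11.3, 0.5, 0], "spin": -0.096},
    {"jaw": 0.85, "delta_pos": [11.3, 0.5, 0], "spin": -0.096},
    {"jaw": 0.85, "delta_pos": [11.3, 0.5, 0], "spin": -0.096}
  ]
}}

```text
time_s: 10.65
ee_pos: [670.4, 70.1, 85.7]
ee_rot: [179.9, -0.0, 97.3]
force: [2.4, -1.9, -9.7]
gripper_width: 37.7
```

```bash
cat > look.py <<'E'
import sys,ang
from ang import *
n=sys.argv[1]
st=env.state(); im=cams.grab_frame("wrist")[...,::-1].copy(); cv2.imwrite(f"pics/{n}.png",im)
print(st["ee_pos"].round(2),st["ee_rot"].round(2),st["time_s"],"tool force",(toolR(st).T@st["force"]).round(2),round(st["gripper_width"],2))
c=wcam(st)
p1=polar(im,c,28,15,75,104,127,da=.05); p2=polar(im,c,46,15,75,80,100,da=.05)
out=np.vstack([p2,p1]); cv2.imwrite(f"pics/{n}p.png",cv2.resize(out,(800,int(out.shape[0]*2))))
# notch: saturation at z=28 lower rim rows; tick: darkness
s=cv2.cvtColor(p1,cv2.COLOR_BGR2HSV)[...,1].astype(float)[20:80].mean(0)
g=cv2.cvtColor(p2,cv2.COLOR_BGR2GRAY).astype(float)
a=np.arange(15,75,.05)[:len(s)]
rows=g[int((87-80)/.25):int((97-80)/.25)]
from scipy.ndimage import gaussian_filter1d, uniform_filter1d
d=uniform_filter1d(rows.mean(0),60)-gaussian_filter1d(rows.mean(0),2)
from scipy.signal import find_peaks
pk=find_peaks(d,height=4,distance=80)[0]; 
for k in pk:
    w=slice(max(0,k-10),k+11); print("tick",round(float((a[w]*np.clip(d[w],0,None)).sum()/np.clip(d[w],0,None).sum()),2),round(d[k],1))
on=s>70
e=np.flatnonzero(np.diff(on.astype(int)))
print("edges",a[e].round(2),on[e+1])
E
python3 look.py w5
```

```text
[670.44  70.14  85.74] [ 1.7993e+02 -3.0000e-02  9.7290e+01] 10.65 tool force [-2.18  2.16  9.72] 37.66
tick 20.06 24.7
tick 29.71 32.5
tick 39.36 21.5
tick 48.97 23.6
tick 58.62 35.4
tick 68.25 25.6
edges [27.9 31.9 56.8 59.8] [ True False  True False]
```

View pics/w5p.png

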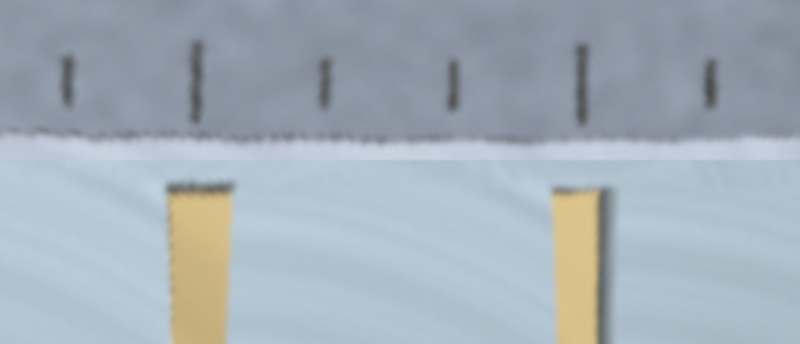

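```bash
sed -e 's/15,75/-15,45/g' -e 's/^st=env.*$/im=cv2.imread("pics\/w3.png"); st=dict(ee_pos=np.array([654.61792037,6.66537798,85.46104334]),ee_rot=[1.79943028e+02,-1.27961132e-02,6.52688505e+01])/' -e '/^print(st/d' look.py > look3.py; python3 look3.py w3x
```

```text
tick -9.59 21.2
tick 0.13 26.3
tick 9.83 22.5
tick 19.53 22.1
tick 29.19 38.8
tick 38.85 28.2
edges [-2.1   2.   27.05 29.95] [ True False  True False]
```

Request:
{"name": "apply_moves", "arguments": {
  "plan": [
    {"jaw": 0.85, "delta_pos": [0.5, 0, 0], "spin": 0},
    {"jaw": 0.85, "delta_pos": [0.8, 0, 0], "spin": 0},
    {"jaw": 0.85, "delta_pos": [0.8, 0, 0], "spin": 0},
    {"jaw": 0.85, "delta_pos": [0.8, 0, 0], "spin": 0},
    {"jaw": 0.85, "delta_pos": [0.8, 0, 0], "spin": 0},
    {"jaw": 0.85, "delta_pos": [0.8, 0, 0], "spin": 0},
    {"jaw": 0.85, "delta_pos": [0.8, 0, 0], "spin": 0},
    {"jaw": 0.85, "delta_pos": [0.8, 0, 0], "spin": 0}
  ]
}}

```text
time_s: 11.7
ee_pos: [670.4, 70.9, 85.8]
ee_rot: [179.9, -0.0, 97.3]
force: [3.0, -3.6, -10.0]
gripper_width: 37.6
```

```bash
python3 look.py w6
```

```text
[670.43  70.94  85.81] [ 1.7992e+02 -3.0000e-02  9.7280e+01] 11.7 tool force [-4.01  2.51 10.02] 37.58
tick 20.34 24.9
tick 30.03 30.3
tick 39.66 22.5
tick 49.32 22.7
tick 58.95 35.2
tick 68.57 25.7
edges [27.9  31.9  56.75 59.8 ] [ True False  True False]
```

Tick at 30.03 and notch centre at 29.9, so they're aligned to well within the play. I'll lower partway, easing the forward lean.

Request:
{"name": "apply_moves", "arguments": {
  "plan": [
    {"jaw": 0.85, "delta_pos": [-0.7, 0, 0], "spin": 0},
    {"jaw": 0.85, "delta_pos": [-1.5, 0, 0.5], "spin": 0},
    {"jaw": 0.85, "delta_pos": [-1.5, 0, 1.2], "spin": 0},
    {"jaw": 0.85, "delta_pos": [-1.5, 0, 2], "spin": 0},
    {"jaw": 0.85, "delta_pos": [-1.5, 0, 2.8], "spin": 0},
    {"jaw": 0.85, "delta_pos": [-1.5, 0, 3.6], "spin": 0},
    {"jaw": 0.85, "delta_pos": [-1.5, 0, 4], "spin": 0},
    {"jaw": 0.85, "delta_pos": [-1.5, 0, 4], "spin": 0}
  ]
}}

```text
time_s: 12.75
ee_pos: [670.6, 69.5, 81.8]
ee_rot: [179.9, -0.0, 97.3]
force: [2.7, 0.2, -9.5]
gripper_width: 37.9
```

```bash
python3 look.py w7
```

```text
[670.62  69.46  81.78] [ 1.7992e+02 -3.0000e-02  9.7290e+01] 12.75 tool force [-0.19  2.73  9.54] 37.89
tick 20.35 24.2
tick 30.04 31.3
tick 39.67 23.0
tick 49.34 20.6
tick 58.95 37.2
tick 68.59 26.5
edges [27.9  31.9  56.75 59.75] [ True False  True False]
```

Request:
{"name": "apply_moves", "arguments": {
  "plan": [
    {"jaw": 0.85, "delta_pos": [0, 0, 0.5], "spin": 0},
    {"jaw": 0.85, "delta_pos": [0, 0, 1], "spin": 0},
    {"jaw": 0.85, "delta_pos": [0, 0, 1.5], "spin": 0},
    {"jaw": 0.85, "delta_pos": [0, 0, 2], "spin": 0},
    {"jaw": 0.85, "delta_pos": [0, 0, 2.5], "spin": 0},
    {"jaw": 0.85, "delta_pos": [0, 0, 3], "spin": 0},
    {"jaw": 0.85, "delta_pos": [0, 0, 3], "spin": 0},
    {"jaw": 0.85, "delta_pos": [0, 0, 3], "spin": 0}
  ]
}}

```text
time_s: 13.8
ee_pos: [670.6, 69.5, 78.8]
ee_rot: [179.9, -0.0, 97.3]
force: [1.5, -0.6, -9.7]
gripper_width: 37.4
```

```bash
python3 look.py w8
```

```text
[670.63  69.46  78.8 ] [ 1.7992e+02 -3.0000e-02  9.7290e+01] 13.8 tool force [-0.82  1.37  9.67] 37.4
tick 20.36 23.7
tick 30.06 30.4
tick 39.71 21.8
tick 49.31 24.5
tick 58.98 36.9
tick 68.6 26.2
edges [27.9  31.9  56.75 59.75] [ True False  True False]
```

Request:
{"name": "apply_moves", "arguments": {
  "plan": [
    {"jaw": 0.85, "delta_pos": [0, 0, 0.5], "spin": 0},
    {"jaw": 0.85, "delta_pos": [0, 0, 1], "spin": 0},
    {"jaw": 0.85, "delta_pos": [0, 0, 1.5], "spin": 0},
    {"jaw": 0.85, "delta_pos": [0, 0, 2], "spin": 0},
    {"jaw": 0.85, "delta_pos": [0, 0, 2.5], "spin": 0},
    {"jaw": 0.85, "delta_pos": [0, 0, 3], "spin": 0},
    {"jaw": 0.85, "delta_pos": [0, 0, 3], "spin": 0},
    {"jaw": 0.85, "delta_pos": [0, 0, 3], "spin": 0}
  ]
}}

```text
time_s: 14.85
ee_pos: [670.7, 69.5, 75.8]
ee_rot: [179.9, -0.0, 97.3]
force: [1.8, 0.1, -7.5]
gripper_width: 37.4
```

```bash
python3 look.py w9; python3 - <<'E'
from h import *
f=cams.grab_frame("scene"); save(cv2.resize(f[150:300,220:400],None,fx=4,fy=4,interpolation=cv2.INTER_CUBIC),"s9c.png")
E
```

```text
[670.66  69.47  75.78] [ 1.7992e+02 -3.0000e-02  9.7280e+01] 14.85 tool force [-0.15  1.83  7.5 ] 37.42
tick 20.37 25.2
tick 30.06 32.8
tick 39.68 24.3
tick 49.34 23.9
tick 58.95 38.3
tick 68.59 26.9
edges [27.9  31.95 56.8  59.75] [ True False  True False]
```

View pics/s9c.png

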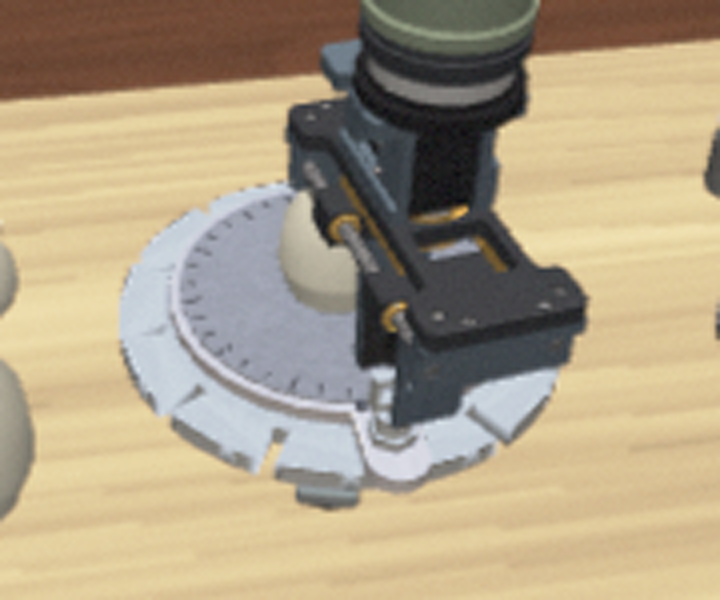

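View pics/w9.png

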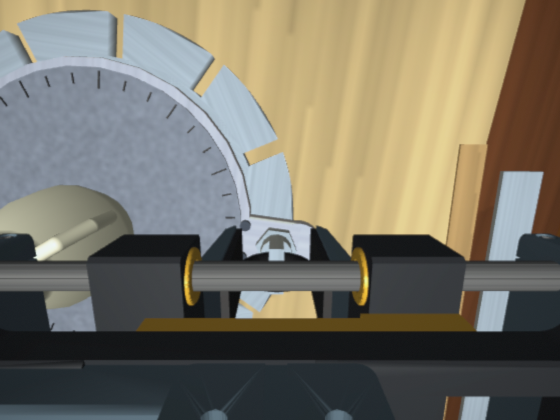

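Request:
{"name": "apply_moves", "arguments": {
  "plan": [
    {"jaw": 0.85, "delta_pos": [0, 0, 0.5], "spin": 0},
    {"jaw": 0.85, "delta_pos": [0, 0, 1], "spin": 0},
    {"jaw": 0.85, "delta_pos": [0, 0, 1.5], "spin": 0},
    {"jaw": 0.85, "delta_pos": [0, 0, 1.5], "spin": 0},
    {"jaw": 0.5, "delta_pos": [0, 0, 1.5], "spin": 0},
    {"jaw": 0.4, "delta_pos": [0, 0, 1.5], "spin": 0},
    {"jaw": 0.3, "delta_pos": [0, 0, 1.5], "spin": 0},
    {"jaw": 0.3, "delta_pos": [0, 0, 1.5], "spin": 0}
  ]
}}

```text
time_s: 15.95
ee_pos: [670.8, 69.5, 74.8]
ee_rot: [179.9, -0.0, 97.3]
force: [-0.2, 0.4, -0.4]
gripper_width: 63.9
```

```bash
python3 look.py w10; python3 - <<'E'
from h import *
f=cams.grab_frame("scene"); save(cv2.resize(f[150:300,220:400],None,fx=4,fy=4,interpolation=cv2.INTER_CUBIC),"s10c.png")
E
```

```text
[670.83  69.46  74.82] [ 1.7988e+02 -3.0000e-02  9.7290e+01] 15.95 tool force [ 0.45 -0.19  0.45] 63.89
tick 20.36 24.2
tick 30.04 31.5
tick 39.67 23.1
tick 49.28 25.7
tick 58.96 37.6
tick 68.59 26.8
edges [27.9  31.95 56.75 59.75] [ True False  True False]
```

View pics/w10.png

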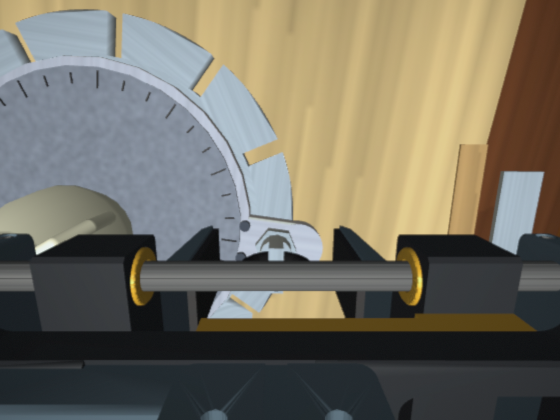

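View pics/s10c.png

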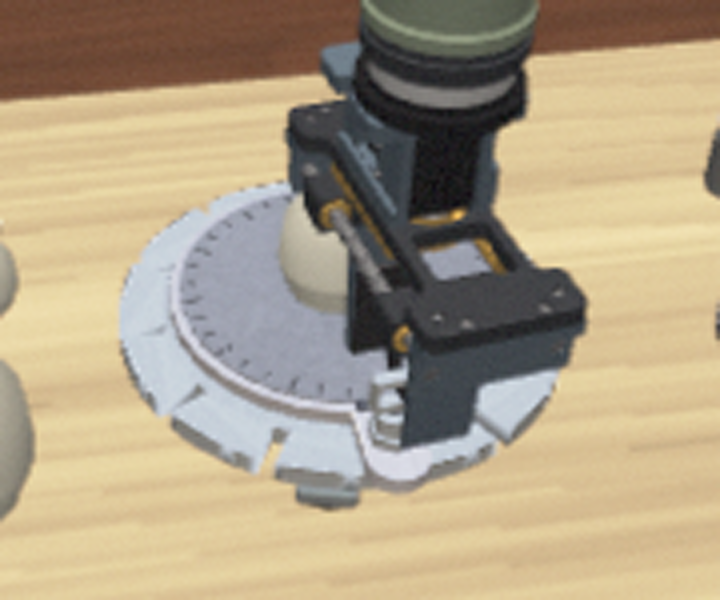

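Request:
{"name": "apply_moves", "arguments": {
  "plan": [
    {"jaw": 0.25, "delta_pos": [0, 0, -8], "spin": 0},
    {"jaw": 0.25, "delta_pos": [0, 0, -20], "spin": 0},
    {"jaw": 0.25, "delta_pos": [0, 0, -40], "spin": 0},
    {"jaw": 0.25, "delta_pos": [0, 0, -65], "spin": 0},
    {"jaw": 0.25, "delta_pos": [0, 0, -95], "spin": 0},
    {"jaw": 0.25, "delta_pos": [0, 0, -125], "spin": 0},
    {"jaw": 0.25, "delta_pos": [0, 0, -125], "spin": 0},
    {"jaw": 0.25, "delta_pos": [0, 0, -125], "spin": 0}
  ]
}}

```text
time_s: 17.05
ee_pos: [670.0, 69.3, 199.0]
ee_rot: [180.0, -0.0, 97.3]
force: [-0.3, -0.9, -1.6]
gripper_width: 68.3
```

```bash
python3 look.py w11; python3 - <<'E'
from ang import *
f=cams.grab_frame("scene"); save(cv2.resize(f[150:300,220:400],None,fx=4,fy=4,interpolation=cv2.INTER_CUBIC),"s11c.png")
r=[d for d in spotter.masks_of("scene","pull_ring") if d["extent"][2]-d["extent"][0]<40]
r2=[d for d in spotter.masks_of("wrist","pull_ring") if d["extent"][2]-d["extent"][0]<80]
if r and r2:
    a,b=[np.argwhere(x[0]["region"]).mean(0)[::-1] for x in(r,r2)]
    print(a,b,r[0]["extent"],r2[0]["extent"],tri([cams.calibration("scene"),cams.calibration("wrist")],[a,b]))
E
```

```text
[670.01  69.33 199.01] [ 1.7996e+02 -3.0000e-02  9.7280e+01] 17.05 tool force [-0.83 -0.44  1.63] 68.26
tick 20.5 13.0
tick 30.13 20.5
tick 39.7 13.2
tick 49.36 13.0
tick 58.96 22.4
tick 68.5 15.0
edges [27.95 31.85 56.85 60.2 ] [ True False  True False]
[321.59541985 240.83206107] [275.78994614 213.96050269] [317.9, 232.2, 328.2, 251.7] [255.0, 205.5, 298.0, 221.7] [671.68928517  69.24485715  94.3972491 ]
```

View pics/w11.png

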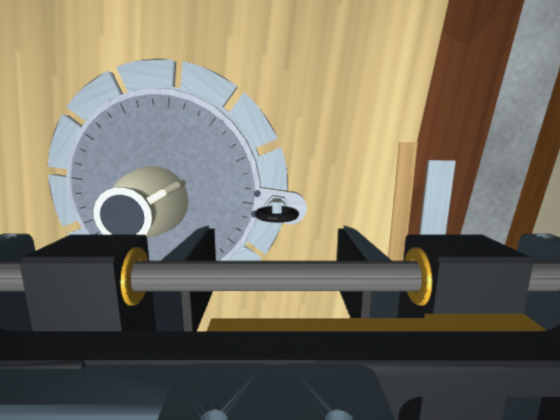

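View pics/s11c.png

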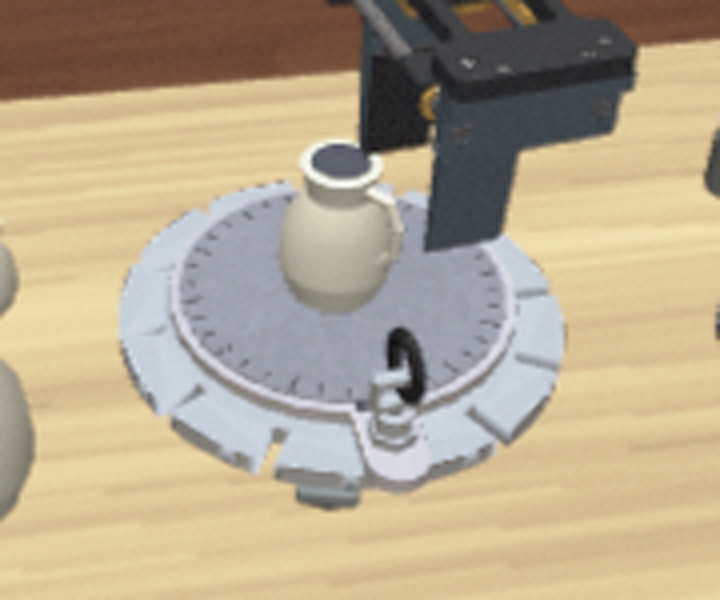

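```bash
python3 - <<'E'
from ang import *
a=cv2.imread("pics/scene0.png")[220:275,265:315]; f=cams.grab_frame("scene")[...,::-1]; save(f[...,::-1],"scene11.png"); b=f[220:275,295:345]
z=lambda i:cv2.resize(i,None,fx=8,fy=8,interpolation=cv2.INTER_CUBIC)
cv2.imwrite("pics/cmp.png",np.hstack([z(a),z(b)]))
a=cv2.imread("pics/w1.png")[180:235,240:320]; b=cv2.imread("pics/w11.png")[180:235,240:320]
cv2.imwrite("pics/cmpw.png",np.vstack([cv2.resize(i,None,fx=5,fy=5,interpolation=cv2.INTER_CUBIC) for i in(a,b)]))
s=cams.calibration("scene")
for th in (-30.1,-0.1):
  X=A+118*np.array([np.cos(np.radians(th)),np.sin(np.radians(th))])
  print(th,proj(s,[(*X,62),(*X,86),(*X,96),(*X,44)]).round(1))
E
```

```text
-30.1 [[288.6 250.5]
 [288.9 241.9]
 [289.1 238.2]
 [288.3 256.7]]
-0.1 [[318.5 252.5]
 [319.4 243.9]
 [319.8 240.2]
 [317.8 258.8]]
```

View pics/cmp.png

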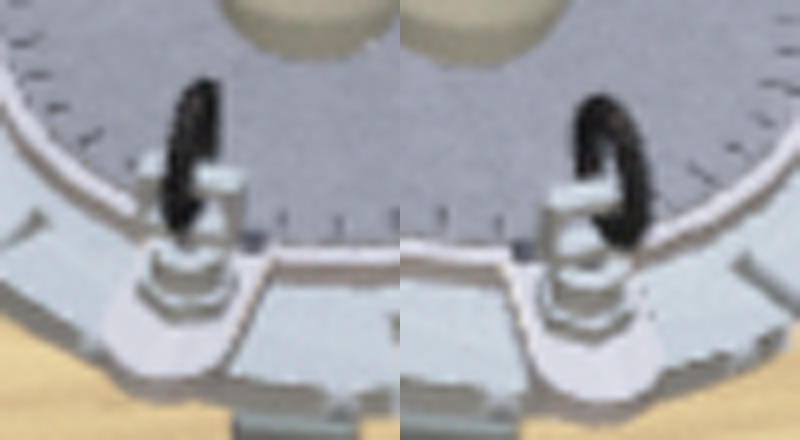

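View pics/cmpw.png

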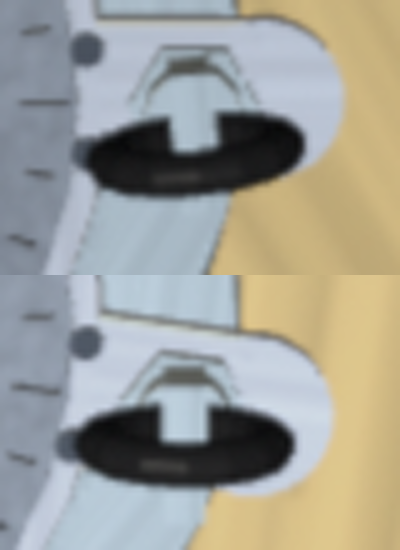

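```bash
python3 - <<'E'
from ang import *
s=cams.calibration("scene"); f=cams.grab_frame("scene"); m=spotter.masks_of("scene","jug")
print("platter mid px",proj(s,[(*A,46)]))
for d in m: print(d["extent"],round(d["confidence"],2))
# jug seen as upright: top ring centre (340,163)/4
print("mouth",onz(s,(220+342/4,150+165/4),134),"A",A)
env.job_done(); print(env.state()["time_s"])
E
```

```text
platter mid px [[304.60845439 221.65360464]]
[181.1, 218.9, 227.1, 286.6] 0.9
[392.2, 178.6, 411.4, 200.2] 0.29
mouth [555.02977423  61.99790118 134.        ] A [552.9  65.6]
the job is handed in; nothing more can be done
the job is handed in; nothing more can be done
```

The turntable is one stop further on, anticlockwise, with the pin home in the next notch, and the job is handed in; it reports no verdict. I pinched the ring across its 40 mm and lifted it about 12 mm. I swung the table round in small steps, lined it up with the notch in the wrist camera, and lowered the ring gently before letting go.

**Last checks:**
- **Table angle:** the platter's long tick is within about 0.2° of the notch centre. It showed the same offset at the start, so the table has turned 30° to within roughly 0.1–0.2°.
- **Pin:** the eye's height above its housing matches the starting picture to about 1–2 mm; a pin still riding on the plate would show about 10 mm. The ring's apparent size in the wrist view agrees.
- **Jug:** it stands upright, with its mouth about 4 mm from the axis.
- **Forces:** never above about 11 N at the wrist in any reading, and almost no sideways pull while the pin went in.
- **Clearance:** the gripper was clear, about 200 mm above the bench.

**Not fully settled:**
- **Ring height:** my last two-view measurement gave 94 mm against the stated 91.5 mm. The same kind of measurement read 93 mm before I touched anything, so I trusted the comparison of pictures instead.
- **Ring position:** it sits a few mm forward in its free play.
- **Jug detection:** the network missed the jug in the last picture, so I read its position from the picture by eye.
- **Other objects:** I didn't re-measure them at the end, but I never went near them.

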